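# Get the computer case out from behind the parts on the stand

### The arm

A 6-joint arm with a two-finger parallel gripper is mounted at the origin on the work surface. World frame = base frame: x ahead of the robot, y to its left, z up, the work surface at z = 0. Lengths are in m, angles in rad, forces in N, time in s.
With the tool pointing down it reaches from about 0.25 to 0.775 m from the base axis. Payload 4 kg.
Tool frame: the origin (TCP) lies between the finger pads; the fingertips stand 14 mm ahead of it and the grasp point (between the pads) lies 5 mm behind it (tip_reach is the distance from the TCP to the fingertips, in m); z points along the fingers, y is the line along which they close (so a half turn about z gives the same grasp; the last joint's range is limited). The gripper opens to 94 mm and grips with 3 to 60 N. Pads are 16 mm wide; open, the fingers measure 119 mm over their backs; the gripper's body (75 mm by 177 mm) begins 78 mm behind the grasp point.
Start: joints at [1.036, 0.087, 1.371, -0, 1.684, -0.103], TCP at [0.23, 0.5, 0.189] pointing down, gripper open.
Joint ranges: [-3.1, 3.1], [-0.76, 2.03], [0.27, 2.55], [-1.08, 4.22], [0.17, 2.65], [-2.57, 2.57]. Speed limits (rad/s): [2.79, 2.79, 3.14, 3.14, 3.14, 3.14].

### API

Orientations are given as [roll, pitch, yaw] about the fixed x, y, z axes, in that order (R = Rz(yaw) Ry(pitch) Rx(roll)).
In Python, from bench import * gives the robot as it stands. The module is installed in compiled form; this text tells all that it offers.
- The arm moves only by the tool servo_tool, never from a script. Its argument "targets" is a list of rows, each a list of 4 numbers: the shift along the tool's x, y, z in cm, then the turn about the tool's z in degrees. A call has 1 to 8 rows; each row is the pose to reach, as a shift and turn from the pose commanded when the call began, along the tool's axes at that moment; what a row does not reach only later rows make up. A row lasts 1/8 s, in which the tool goes at most 62.5 mm and 10.7 degrees, less where a joint would pass 70% of its speed; a pose out of reach is approached as far as the arm can. A call with a gripper value outside its range is refused whole. "claw" is the closure in counts, from 0 (fully open) to 255 (shut), set as the call begins (left out, the last holds). The fingers move at their own pace and stop on an object; the grip force is fixed at half the most. Time passes only in rows, so rows that repeat a pose let the fingers close. It gives the time, the measured TCP pose, the force, the opening and the grip force at its end, in the units of the state.
- get_obs(): the state, without advancing time (a new reading comes with each control period).
- snapshot(name): name is "side" or "top" or "wrist"; returns the picture (480x640x3 uint8, blue, green, red); there is no depth.
- camera_model(name): a dict with "camera_matrix" (3x3 intrinsics, pixels), "camera_from_world" (4x4, takes a point from world to camera coordinates). Camera axes: x right, y up, looking along -z (the intrinsics and any distortion apply to the point x, -y, -z); pixel columns grow to the right and rows downward; lengths in m; the calibration is good to about 2 mm. A picture is of the moment at which its call begins: read the wrist's pose just before it. camera_model takes no time and is no camera call; for the wrist camera it gives the pose at the moment of the call.
- close_job(): hands the job in; it is judged then, once.
The state is a dict: "time": time; "joint_positions": joint angles; "qvel": joint speeds; "joint_torque": joint torques, N m; "tool_pos": TCP position; "ee_rot": TCP orientation; "wrist_force": force on the tool from outside, world axes, zero at the start; "wrist_torque": the same for the moment, N m; "width": finger opening in m; "finger_force": force on a finger pad.
Only numpy, scipy, OpenCV 4.12 (cv2) and the standard library are available. Lean on these libraries where they do the work, as an engineer would, in place of code of your own. Each camera call takes 0.05 s, during which the arm holds its last target. There are 200 camera calls.

### The job

The black computer case on the maker desk's aluminium stand is blocked by the motor, the bottle and the canister standing in front of it. Clear all three onto the cork mat, then put the case flat and centred on the rubber pad, its long side along the pad's long side, and only then put the three back, each standing centred on the plate of its own shape (motor on the square, bottle on the round, canister on the hexagonal). Keep the three upright all the time and do not disturb the bare circuit board.

Things in the scene. Friction and masses are not known exactly. Their poses are not given: they have to be found in the camera images.
- motor: geared stepper motor standing on end, 96 mm tall: square body 35 x 35 mm up to 68 mm (aluminium ends, dark middle), then a round steel gearbox and thin shaft. about 0.35 kg. Origin: centre of underside; z up; x, y square to its sides; at the start x points to the case. Grip across x, 55 to 60 mm above its underside: the fingers then pass over the case.
- bottle: white plastic lubricant bottle, round, 36 mm in diameter up to 72 mm, then a shoulder and a grey cap 18 mm wide, 98 mm tall in all. about 0.14 kg. Origin: centre of its underside; z up; its yaw is of no importance. Grip it 55 to 60 mm above its underside, at the start along the plates' x, so that the fingers miss its neighbours.
- canister: grey six-sided screwdriver-bit canister with a dark seam and dark top, upright, 92 mm tall, 34 mm across flats, 39 mm across corners. about 0.12 kg. Origin: centre of underside; z up; x is square to two flats (so are the directions 60 degrees either side) and points to the case at the start. Grip across x, 55 to 60 mm above its underside.
- case: black computer case, finned heat sink on top, steel ports at its -y end, 60 (x) x 95 (y) x 34 mm tall, about 0.25 kg. Lies on the stand (top 5 mm above the table), 8 to 12 mm behind the three. Origin: centre of underside; z up. Grip only across its 60 mm width, one finger where the three stood; gripped 26 mm above its underside the fingertips clear the plates.
- square_plate: home of the motor: fixed flat plywood square plate 46 x 46 x 3 mm lying on the aluminium stand. Origin: centre of its underside, 5 mm above the table (its top is 8 mm above the table). Its x points towards the case; the three plates form a row along y, 56 mm apart, in an order that varies.
- round_plate: home of the bottle: fixed flat plywood round plate 50 mm in diameter, 3 mm thick, on the stand; origin and axes as for the square plate.
- hex_plate: home of the canister: fixed flat plywood hexagonal plate 46 mm across flats (along x), 53 mm across corners (along y), 3 mm thick, on the stand; origin and axes as for the square plate.
- mat: parking place: fixed cork mat lying on the table, 120 mm (x) by 190 mm (y), 3 mm thick, to the left or the right of the stand. Origin: centre of its underside, on the table.
- pad: where the case goes: fixed dark rubber pad lying on the table on the other side of the stand, 85 mm (x) by 120 mm (y), 4 mm thick. Origin: centre of its underside, on the table.
- board: bystander to leave alone: loose bare green circuit board 56 x 85 mm, 15 mm high with its connectors, lying on the table beyond the mat or the pad. Origin: centre of its underside.

How it is judged:
By the outcome, as a careful person would: the job done as asked, in the order asked, and still so for the second after the job is handed in, with the robot touching nothing.
It also fails if it takes over 125 s, if anything falls off the work surface, if the arm or the gripper's body presses on something with over 40 N, if the wrist force passes 120 N, or if a joint passes its speed limit or range.

## Working session

There is one attempt and no reset: what is moved stays moved. The work goes in short steps, Python scripts to look and compute and a tool call to move; the robot and the scene stay as the last step left them, time stands still between calls to the robot, and variables do not carry over. Pictures are saved under pics/ and viewed, at most 14 in all, crops included, and the job is handed in when it is done.

Besides the shell and the picture viewer there is one more tool, called after "Call:" in YAML: its name, and indented under it one key for each argument. servo_tool: Moves the arm, as the interface text tells. Its arguments: {"type":"object","properties":{"targets":{"type":"array"},"claw":{"type":"number"}},"required":["targets"]}

```bash
mkdir -p pics; python3 - <<'E'
from bench import *
import cv2
o=get_obs(); print({k:o[k] for k in('time','tool_pos','ee_rot','width','wrist_force')})
for n in('top','side'):
    cv2.imwrite(f'pics/{n}0.png',snapshot(n)); m=camera_model(n); print(n,m)
E
```

```text
{'time': 0.0, 'tool_pos': array([0.22987992, 0.49902629, 0.18752078]), 'ee_rot': array([-3.13944112e+00, -2.13328285e-04,  2.70980228e+00]), 'width': 0.09380781403714618, 'wrist_force': array([ 0.91398947, -0.95368972,  0.34436601])}
top {'camera_matrix': array([[438.91958848,   0.        , 322.41269473],
       [  0.        , 438.91958848, 237.24738869],
       [  0.        ,   0.        ,   1.        ]]), 'camera_from_world': array([[ 0.01900825, -0.99980911, -0.0045208 , -0.0094445 ],
       [ 0.99459132,  0.01844687,  0.10221455, -0.56829218],
       [-0.10211165, -0.00643926,  0.9947521 , -0.78800262],
       [ 0.        ,  0.        ,  0.        ,  1.        ]])}
side {'camera_matrix': array([[575.84835226,   0.        , 312.71995179],
       [  0.        , 575.84835226, 240.87263368],
       [  0.        ,   0.        ,   1.        ]]), 'camera_from_world': array([[ 0.82910082, -0.55854294,  0.02493214, -0.46113768],
       [ 0.28723895,  0.46378782,  0.83808988, -0.20404368],
       [-0.47967241, -0.68769952,  0.54496215, -0.76300665],
       [ 0.        ,  0.        ,  0.        ,  1.        ]])}
```

View pics/top0.png

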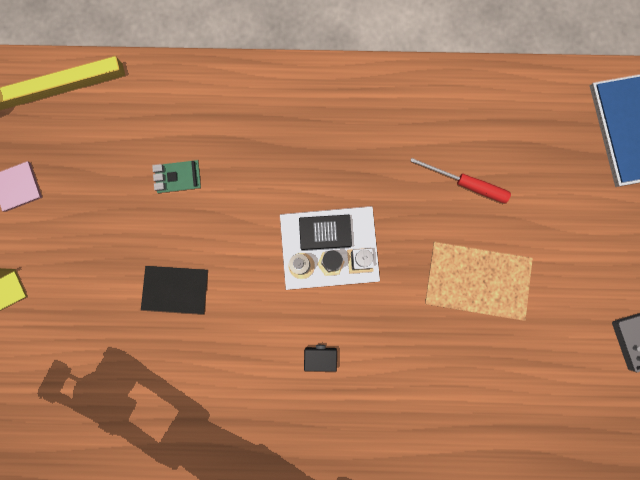

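View pics/side0.png

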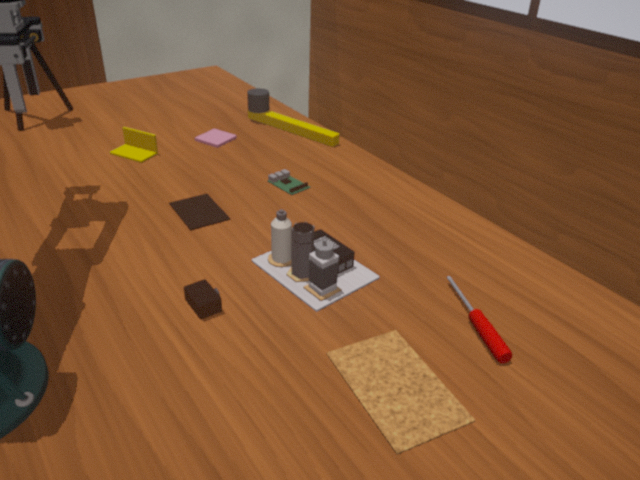

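The top view shows the stand around (330,248). On it, left to right, are the bottle (301,264), canister (333,261) and motor (363,259), with the case (325,232) behind them. The mat is at (480,281), the pad at (175,290) and the board at (177,177). A black gadget sits at (321,358). The side view agrees.

```bash
cat > h.py <<'E'
from bench import *
import numpy as np, cv2
np.set_printoptions(precision=4,suppress=True)
def ray(m,uv):
    K=m['camera_matrix'];T=m['camera_from_world'];R=T[:3,:3];c=-R.T@T[:3,3]
    p=np.linalg.inv(K)@[uv[0],uv[1],1]; return c,R.T@np.array([p[0],-p[1],-p[2]])
def at(m,uv,z):
    c,d=ray(m,uv); return (c+d*(z-c[2])/d[2])
def proj(m,p):
    T=m['camera_from_world'];q=T[:3,:3]@p+T[:3,3];q=m['camera_matrix']@[q[0],-q[1],-q[2]];return q[:2]/q[2]
def go(x,y,z,yaw=None):
    "shift in tool axes cm and turn deg from present measured pose (tool down)"
    o=get_obs();p=o['tool_pos'];w=o['ee_rot'][2]
    d=np.array([x,y,z])-p; c,s=np.cos(w),np.sin(w)
    xt=np.array([c,s,0]);yt=np.array([s,-c,0])
    r=[100*d@xt,100*d@yt,-100*d[2]]
    if yaw is not None:
        t=np.degrees(yaw-w); t=(t+90)%180-90; r.append(-t)
    print('move',np.round(r,2),'now',p,'yaw',np.degrees(w))
E
python3 - <<'E'
from h import *
m=camera_model('top')
for n,uvs,z in [('stand',[(281,214),(373,207),(379,282),(287,289)],.005),('mat',[(435,243),(532,257),(525,319),(426,304)],.003),('pad',[(146,266),(208,269),(205,313),(141,309)],.004),('board',[(153,164),(199,161),(201,188),(156,192)],.005),('case',[(300,217),(350,215),(352,247),(302,250)],.039),('gad',[(321,358)],.03),('tops',[(300,263)],.106),('can',[(333,261)],.1),('mot',[(364,259)],.1)]:
    P=np.array([at(m,u,z) for u in uvs]);print(n,P[:,:2].tolist().__str__()[:0],P[:,:2].round(3).tolist(),P.mean(0))
    if len(P)==4:
        e=(P[0]+P[3]-P[1]-P[2]); print('  yaw',np.degrees(np.arctan2(-e[0],e[1])))
w=camera_model('wrist');T=w['camera_from_world'];print(w['camera_matrix'],-T[:3,:3].T@T[:3,3],T[:3,:3])
go(.45,0.,.30,np.pi)
E
```

```text
stand  [[0.614, 0.082], [0.631, -0.095], [0.488, -0.108], [0.471, 0.067]] [ 0.5511 -0.0135  0.005 ]
  yaw 5.432017587788621
mat  [[0.564, -0.215], [0.541, -0.399], [0.424, -0.383], [0.448, -0.197]] [ 0.494  -0.2983  0.003 ]
  yaw -7.343112644512158
pad  [[0.51, 0.337], [0.506, 0.218], [0.423, 0.22], [0.428, 0.342]] [0.4667 0.2794 0.004 ]
  yaw -2.0500729408352765
board  [[0.709, 0.335], [0.716, 0.245], [0.663, 0.239], [0.653, 0.326]] [0.6851 0.2863 0.005 ]
  yaw 5.51218090439463
case  [[0.604, 0.043], [0.61, -0.049], [0.55, -0.053], [0.543, 0.038]] [ 0.5768 -0.0053  0.039 ]
  yaw 3.9360323528849688
gad  [[0.349, -0.0]] [ 0.3487 -0.0004  0.03  ]
tops  [[0.516, 0.037]] [0.5164 0.0375 0.106 ]
can  [[0.521, -0.018]] [ 0.5211 -0.0179  0.1   ]
mot  [[0.525, -0.07]] [ 0.5254 -0.0702  0.1   ]
[[402.2205   0.     318.8609]
 [  0.     402.2205 236.2975]
 [  0.       0.       1.    ]] [0.1595 0.5307 0.3848] [[ 0.4185  0.9082 -0.0006]
 [-0.8755  0.4033 -0.2661]
 [-0.2414  0.1119  0.964 ]]
move [-40.88 -36.12 -11.24 -24.74] now [0.2299 0.4991 0.1876] yaw 155.26089058554885
```

```bash
python3 - <<'E'
from h import *
go(.53,.03,.22,np.radians(94.5))
E
```

```text
move [-46.89 -30.04  -3.24  60.76] now [0.2299 0.4991 0.1876] yaw 155.26089058554885
```

Call:
servo_tool:
  targets:
    - [-4,-2.6,-2,6]
    - [-9,-5.7,-3.2,13]
    - [-14,-9,-3.2,21]
    - [-19,-12,-3.2,29]
    - [-24,-15.5,-3.2,37]
    - [-29,-18.6,-3.2,45]
    - [-34,-22,-3.2,53]
    - [-38,-24.3,-3.2,60.8]
  claw: 0

```text
time: 1.1
tool_pos: [0.4742, 0.1175, 0.2202]
ee_rot: [-3.141, 0.0, 1.642]
wrist_force: [-0.2, 0.1, 0.3]
width: 0.0943
finger_force: 0.0
```

```bash
python3 - <<'E'
from h import *
go(.53,.03,.22,np.radians(94.5))
E
```

```text
move [-9.13  4.94  0.02 -0.39] now [0.4742 0.1175 0.2202] yaw 94.10752336079948
```

Call:
servo_tool:
  targets:
    - [-4.5,2.5,0,0]
    - [-8,4.3,0,0]
    - [-9.1,4.9,0,0]
    - [-9.1,4.9,0,0]

```text
time: 1.6
tool_pos: [0.5293, 0.0329, 0.2201]
ee_rot: [-3.14, -0.001, 1.648]
wrist_force: [-0.2, 1.0, 1.2]
width: 0.094
finger_force: 0.0
```

```bash
python3 - <<'E'
from h import *
m=camera_model('wrist'); im=snapshot('wrist'); np.save('w1.npy',np.hstack([m['camera_matrix'],m['camera_from_world'][:3]]))
cv2.imwrite('pics/w1full.png',im)
for p in [(.471,.067,.005),(.631,-.095,.005),(.4,-.13,.1)]: print(proj(m,np.array(p)))
E
```

```text
[264.3637 164.6961]
[400.3152 320.6497]
[163.877  386.3768]
```

View pics/w1full.png

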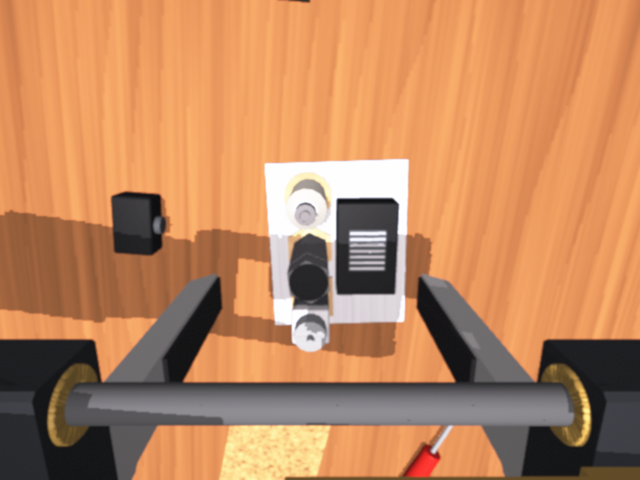

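The wrist view shows the stand with corners near (265,164), (409,159), (404,321) and (276,325). The bottle is at (307,205), the canister top at (309,281), the motor top at (310,333) and the case at (367,246). I'll enlarge it.

```bash
python3 - <<'E'
import cv2
im=cv2.imread('pics/w1full.png')[155:355,260:415]
cv2.imwrite('pics/w1c.png',cv2.resize(im,None,fx=3,fy=3,interpolation=cv2.INTER_CUBIC))
E
```

```text
(no output)
```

View pics/w1c.png

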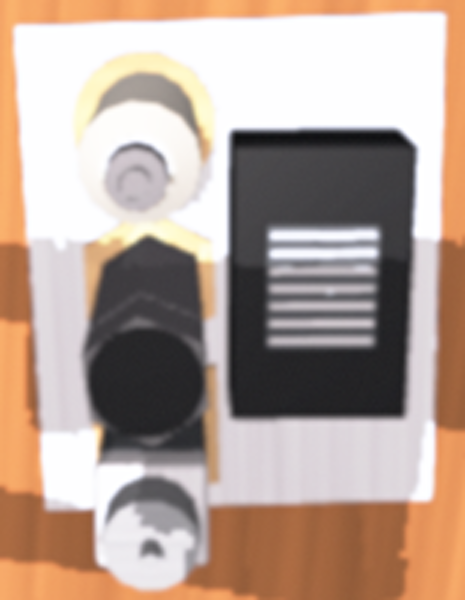

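```bash
python3 - <<'E'
from h import *
a=np.load('w1.npy');m=dict(camera_matrix=a[:,:3],camera_from_world=a[:,3:])
f=lambda u,v,z:at(m,(u/3+260-1/3,v/3+155-1/3),z)
S=np.array([f(*q,.005) for q in[(14,28),(445,13),(433,498),(46,508)]]);print('stand',S[:,:2].tolist(),S.mean(0))
e=(S[1]+S[2]-S[0]-S[3]);print(np.degrees(np.arctan2(e[1],e[0])),np.linalg.norm(e)/2);e=(S[0]+S[1]-S[2]-S[3]);print(np.degrees(np.arctan2(-e[0],e[1])),np.linalg.norm(e)/2)
C=np.array([f(*q,.039) for q in[(232,145),(415,147),(404,416),(232,416)]]);print('case',C[:,:2].tolist(),C.mean(0))
e=(C[1]+C[2]-C[0]-C[3]);print(np.degrees(np.arctan2(e[1],e[0])),np.linalg.norm(e)/2);e=(C[0]+C[1]-C[2]-C[3]);print(np.degrees(np.arctan2(-e[0],e[1])),np.linalg.norm(e)/2)
print('bot',f(135,183,.106),'can',f(145,382,.1),'shaft',f(151,548,.104))
print('motor top edge',f(97,461,.076),f(210,461,.076),'round L R T',f(75,115,.008),f(213,115,.008),f(143,52,.008))
print('can corner',f(148,236,.02),f(87,380,.1),f(205,380,.1))
E
```

```text
stand [[0.47094050955769207, 0.06769450856456544], [0.6153663868919915, 0.08383919735786115], [0.6351451308594965, -0.09470153016304206], [0.49033300814398195, -0.11002042735515133]] [ 0.5529 -0.0133  0.005 ]
6.208278302173375 0.14547214330918926
6.274616092719503 0.17920134205463176
case [[0.5458450033244475, 0.03966286300633169], [0.6039235234106431, 0.04349571692287241], [0.6120861898158979, -0.0484090716538412], [0.5540933660802843, -0.05288025181911743]] [ 0.579  -0.0045  0.039 ]
4.0921112020358885 0.05818400518749255
5.084434207637442 0.09258826997462982
bot [0.5172 0.0398 0.106 ] can [ 0.5238 -0.0184  0.1   ] shaft [ 0.5291 -0.0679  0.104 ]
motor top edge [ 0.5109 -0.0552  0.076 ] [ 0.5456 -0.0525  0.076 ] round L R T [0.4933 0.0402 0.008 ] [0.5403 0.0439 0.008 ] [0.515  0.0633 0.008 ]
can corner [0.5212 0.0027 0.02  ] [ 0.5075 -0.0191  0.1   ] [ 0.5406 -0.0165  0.1   ]
```

```bash
python3 - <<'E'
from h import *
go(.529,-.07,.063,np.radians(95))
E
```

```text
move [-10.33  -0.82  15.74  -0.52] now [0.5291 0.0336 0.2204] yaw 94.48268311858087
```

Call:
servo_tool:
  targets:
    - [-5,-0.4,0,-0.5]
    - [-9.5,-0.8,1,-0.5]
    - [-10.3,-0.8,5,-0.5]
    - [-10.3,-0.8,9,-0.5]
    - [-10.3,-0.8,13,-0.5]
    - [-10.3,-0.8,15.7,-0.5]
    - [-10.3,-0.8,15.7,-0.5]
    - [-10.3,-0.8,15.7,-0.5]

```text
time: 2.65
tool_pos: [0.5304, -0.0696, 0.0653]
ee_rot: [3.139, 0.0, 1.659]
wrist_force: [-0.2, 0.3, -0.3]
width: 0.0941
finger_force: 0.0
```

Call:
servo_tool:
  targets:
    - [0,0,0,0]
    - [0,0,0,0]
    - [0,0,0,0]
    - [0,0,0,0]
    - [0,0,0,0]
    - [0,0,0,0]
  claw: 255

```text
time: 3.4
tool_pos: [0.5295, -0.0704, 0.0636]
ee_rot: [-3.142, -0.0, 1.657]
wrist_force: [0.7, 0.3, 0.0]
width: 0.0377
finger_force: 0.0
```

Call:
servo_tool:
  targets:
    - [0,0,-2,0]
    - [0,0,-5,0]
    - [0,0,-9,0]
    - [0,0,-12.5,0]
    - [0,0,-12.5,0]

```text
time: 4.03
tool_pos: [0.5315, -0.0709, 0.1924]
ee_rot: [3.135, 0.002, 1.657]
wrist_force: [-0.5, -0.5, 0.4]
width: 0.0005
finger_force: 0.0
```

```bash
python3 - <<'E'
from h import *
go(.494,-.354,.188,np.radians(95))
E
```

```text
move [-27.88  -6.19   0.44  -0.04] now [ 0.5315 -0.0709  0.1924] yaw 94.95955938964156
```

The fingers were still closing when I lifted, so I need to check the motor.

```bash
python3 - <<'E'
from h import *
a=snapshot('top')[190:310,260:400]; b=snapshot('side')[200:310,240:390]
cv2.imwrite('pics/chk1.png',np.vstack([cv2.resize(x,(400,300),interpolation=cv2.INTER_CUBIC) for x in(a,b)]))
E
```

```text
(no output)
```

View pics/chk1.png

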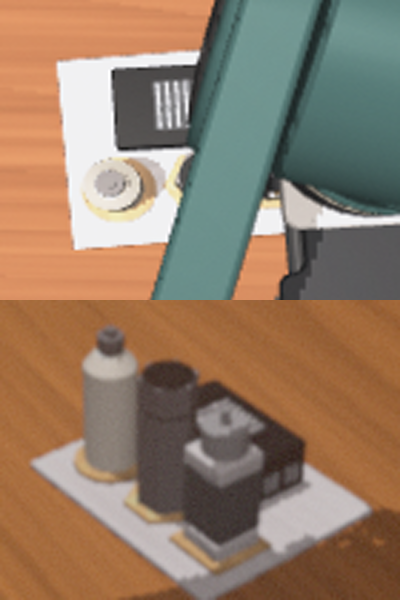

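The motor is still upright on its plate (side crop, at 222,490), so I'll reopen and take it again with more time for closing.

Call:
servo_tool:
  targets:
    - [0,-0.2,0,0]
    - [0,-0.2,0,0]
    - [0,-0.2,0,0]
    - [0,-0.2,0,0]
    - [0,-0.2,0,0]
    - [0,-0.2,0,0]
    - [0,-0.2,0,0]
    - [0,-0.2,0,0]
  claw: 80

```text
time: 5.12
tool_pos: [0.5276, -0.0706, 0.1887]
ee_rot: [3.141, -0.0, 1.657]
wrist_force: [-0.3, -0.5, -1.1]
width: 0.0645
finger_force: 0.0
```

```bash
python3 - <<'E'
from h import *
print(get_obs()['width'])
go(.529,-.070,.063,np.radians(95))
E
```

```text
0.06454187598132986
move [ 0.05  0.14 12.57 -0.04] now [ 0.5276 -0.0706  0.1887] yaw 94.96020447299415
```

Call:
servo_tool:
  targets:
    - [0,0.1,4,0]
    - [0,0.1,8,0]
    - [0,0.1,11,0]
    - [0,0.1,12.5,0]
    - [0,0.1,12.5,0]
    - [0,0.1,12.5,0]
    - [0,0.1,12.5,0]

```text
time: 6.0
tool_pos: [0.5298, -0.0708, 0.0654]
ee_rot: [3.139, 0.001, 1.657]
wrist_force: [0.2, 0.2, -0.6]
width: 0.0645
finger_force: 0.0
```

Call:
servo_tool:
  targets:
    - [0,0,0,0]
    - [0,0,0,0]
    - [0,0,0,0]
    - [0,0,0,0]
    - [0,0,0,0]
    - [0,0,0,0]
  claw: 255

```text
time: 6.75
tool_pos: [0.5286, -0.0705, 0.0636]
ee_rot: [3.141, -0.0, 1.657]
wrist_force: [0.5, -0.6, -0.3]
width: 0.029
finger_force: 30.0
```

```bash
python3 - <<'E'
from h import *
a=snapshot('wrist')[230:480,160:480]; b=snapshot('side')[200:310,240:390]
cv2.imwrite('pics/chk2.png',np.vstack([cv2.resize(x,(400,300),interpolation=cv2.INTER_CUBIC) for x in(a,b)]))
E
```

```text
(no output)
```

View pics/chk2.png

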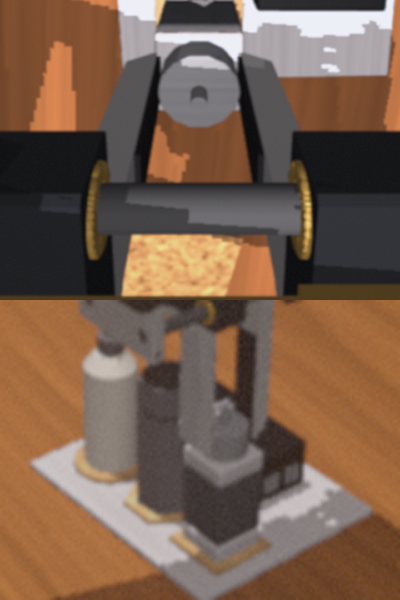

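```bash
python3 - <<'E'
from h import *
m=camera_model('side'); s=lambda p:((proj(m,np.array(p))-[240,200])*[400/150,300/110]+[0,300]).round()
p=get_obs()['tool_pos'];print(p,get_obs()['ee_rot'],get_obs()['width'])
for z in(.0496,.0636,.078,.09):print(z,s((p[0]-.0145,p[1],z)),s((p[0]-.0245,p[1],z)),s((p[0]+.0245,p[1],z)))
for z in(.008,.076,.104):print('axis',z,s((.529,-.07,z)))
E
```

```text
[ 0.5286 -0.0705  0.0637] [ 3.1414 -0.0001  1.6574] 0.029655026107126236
0.0496 [203. 491.] [190. 497.] [255. 471.]
0.0636 [204. 472.] [190. 477.] [256. 452.]
0.078 [205. 452.] [191. 457.] [257. 432.]
0.09 [205. 435.] [191. 440.] [258. 416.]
axis 0.008 [221. 538.]
axis 0.076 [224. 447.]
axis 0.104 [226. 407.]
```

```bash
python3 - <<'E'
import bench
print([n for n in dir(bench) if not n.startswith('__')]); print(getattr(bench,'tip_reach',None))
o=bench.get_obs(); print(list(o.keys()),o['joint_positions'],o['finger_force'],o['wrist_force'])
E
```

```text
['IKError', 'camera_model', 'close_job', 'get_obs', 'snapshot', 'tip_reach']
0.014
['time', 'joint_positions', 'qvel', 'joint_torque', 'tool_pos', 'ee_rot', 'wrist_force', 'wrist_torque', 'finger_force', 'width'] [-2.38959392e-01  1.08980250e-01  1.59846778e+00  1.38479881e-04
  1.43402509e+00 -3.25543196e-01] 29.998906552791595 [-0.55865101  0.07140872 -0.139619  ]
```

```bash
python3 - <<'E'
from h import *
b=snapshot('side')[215:305,285:360]
cv2.imwrite('pics/chk3.png',cv2.resize(b,None,fx=6.5,fy=6.5,interpolation=cv2.INTER_CUBIC))
m=camera_model('side'); p=get_obs()['tool_pos']
for z in(.05,.064,.078,.09):print(z,[((proj(m,np.array((p[0]+d,p[1],z)))-[285,215])*6.5).round() for d in(-.025,-.0145,.0145)])
E
```

```text
0.05 [array([168., 370.]), array([203., 357.]), array([298., 321.])]
0.064 [array([170., 324.]), array([205., 311.]), array([300., 276.])]
0.078 [array([171., 278.]), array([207., 265.]), array([303., 230.])]
0.09 [array([172., 237.]), array([208., 224.]), array([305., 190.])]
```

View pics/chk3.png

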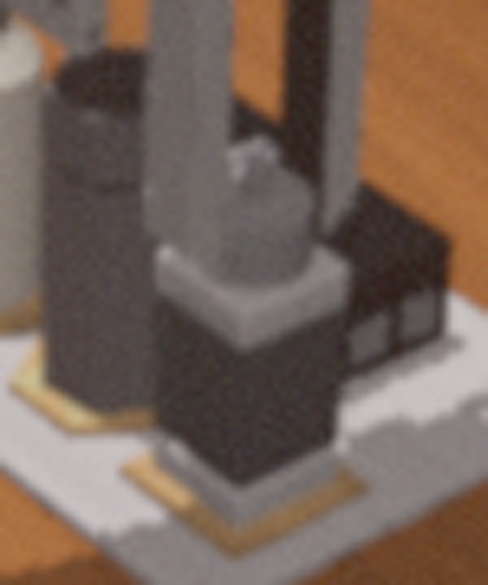

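```bash
python3 - <<'E'
from h import *
m=camera_model('side'); p=get_obs()['tool_pos'];w=get_obs()['ee_rot'][2];xt=np.array([np.cos(w),np.sin(w),0]);yt=np.array([np.sin(w),-np.cos(w),0])
for z in(.05,.065,.075,.08,.085,.09):
  print(z,[((proj(m,p+xt*a+yt*b+[0,0,z-p[2]])-[285,215])*6.5).round().astype(int).tolist() for a,b in((.008,-.027),(-.008,-.027),(-.008,-.0145),(-.008,.0145),(-.008,.027),(.008,.027))])
E
```

```text
0.05 [[147, 362], [188, 393], [227, 375], [315, 334], [353, 317], [312, 288]]
0.065 [[148, 313], [189, 343], [229, 325], [318, 285], [356, 268], [314, 239]]
0.075 [[149, 280], [190, 310], [230, 292], [320, 252], [358, 235], [316, 207]]
0.08 [[150, 263], [191, 293], [231, 275], [321, 235], [359, 218], [317, 190]]
0.085 [[150, 246], [191, 276], [231, 258], [322, 218], [360, 202], [318, 173]]
0.09 [[150, 229], [192, 259], [232, 241], [323, 202], [361, 185], [319, 157]]
```

The fingertips sit about 33 mm higher than tip_reach implies: the side view puts them at z≈.083, and they are holding the gearbox. The wrist view should give an independent check.

```bash
python3 - <<'E'
from h import *
a=np.load('w1.npy');m=dict(camera_matrix=a[:,:3],camera_from_world=a[:,3:])
p=np.array([.5291,.0336,.2204]);w=np.radians(94.48);xt=np.array([np.cos(w),np.sin(w),0]);yt=np.array([np.sin(w),-np.cos(w),0])
for d in(.014,-.005,-.015,-.02,-.025):print(d,[proj(m,p+xt*x+yt*b-[0,0,d]).round() .tolist() for x in(-.008,.008)for b in(-.047,.047)])
E
```

```text
0.014 [[235.0, 280.0], [403.0, 280.0], [234.0, 253.0], [405.0, 253.0]]
-0.005 [[228.0, 294.0], [410.0, 294.0], [226.0, 265.0], [412.0, 265.0]]
-0.015 [[223.0, 302.0], [415.0, 302.0], [221.0, 272.0], [417.0, 271.0]]
-0.02 [[221.0, 307.0], [417.0, 307.0], [219.0, 275.0], [420.0, 275.0]]
-0.025 [[219.0, 311.0], [420.0, 311.0], [216.0, 279.0], [422.0, 279.0]]
```

Call:
servo_tool:
  targets:
    - [0,0,0,0]
    - [0,0,0,0]
    - [0,0,0,0]
    - [0,0,0,0]
  claw: 80

```text
time: 7.4
tool_pos: [0.5285, -0.0705, 0.0637]
ee_rot: [-3.142, -0.0, 1.657]
wrist_force: [0.2, 0.3, -0.7]
width: 0.0635
finger_force: 0.0
```

Both views put the tips about 20 mm behind the reported TCP, so I'll go 33–34 mm lower than the nominal heights.

Call:
servo_tool:
  targets:
    - [0,0,1,0]
    - [0,0,2,0]
    - [0,0,2.8,0]
    - [0,0,3.3,0]
    - [0,0,3.3,0]

```text
time: 8.02
tool_pos: [0.5282, -0.0704, 0.03]
ee_rot: [-3.14, -0.0, 1.657]
wrist_force: [-0.1, -0.7, 1.4]
width: 0.0645
finger_force: 0.0
```

Call:
servo_tool:
  targets:
    - [0,0,0,0]
    - [0,0,0,0]
    - [0,0,0,0]
    - [0,0,0,0]
    - [0,0,0,0]
    - [0,0,0,0]
  claw: 255

```text
time: 8.78
tool_pos: [0.5288, -0.0705, 0.031]
ee_rot: [3.141, 0.0, 1.657]
wrist_force: [0.5, 0.4, 0.5]
width: 0.0348
finger_force: 30.0
```

Call:
servo_tool:
  targets:
    - [0,0,-2,0]
    - [0,0,-5,0]
    - [0,0,-8,0]
    - [-4,-0.8,-8,0]
    - [-9,-2,-8,0]
    - [-14,-3,-8,0]
    - [-19,-4,-8,0]
    - [-23,-4.9,-8,0]

```text
time: 9.78
tool_pos: [0.4984, -0.3053, 0.1092]
ee_rot: [-3.14, -0.002, 1.656]
wrist_force: [0.9, -0.3, -2.5]
width: 0.0347
finger_force: 30.0
```

```bash
python3 - <<'E'
from h import *
go(.494,-.354,.028,np.radians(95))
E
```

```text
move [-4.81 -0.86  8.12 -0.1 ] now [ 0.4984 -0.3053  0.1092] yaw 94.90193414514876
```

Call:
servo_tool:
  targets:
    - [-3,-0.5,0,0]
    - [-4.8,-0.8,1,0]
    - [-4.8,-0.8,4,0]
    - [-4.8,-0.8,6,0]
    - [-4.8,-0.8,7.3,0]
    - [-4.8,-0.8,7.8,0]
    - [-4.8,-0.8,8,0]
    - [-4.8,-0.8,8,0]

```text
time: 10.78
tool_pos: [0.4963, -0.3527, 0.0315]
ee_rot: [3.141, 0.001, 1.658]
wrist_force: [0.2, -0.2, -3.2]
width: 0.0346
finger_force: 30.0
```

Call:
servo_tool:
  targets:
    - [0,0,0.1,0]
    - [0,0,0.2,0]
    - [0,0,0.2,0]

```text
time: 11.15
tool_pos: [0.4958, -0.3524, 0.0287]
ee_rot: [3.142, -0.0, 1.657]
wrist_force: [0.5, 0.7, -3.1]
width: 0.0348
finger_force: 30.0
```

Call:
servo_tool:
  targets:
    - [0,0,0.1,0]
    - [0,0,0.2,0]
    - [0,0,0.2,0]

```text
time: 11.52
tool_pos: [0.4957, -0.3523, 0.0264]
ee_rot: [-3.141, -0.0, 1.657]
wrist_force: [-0.7, 0.3, -2.3]
width: 0.035
finger_force: 30.0
```

Call:
servo_tool:
  targets:
    - [0,0,0.1,0]
    - [0,0,0.1,0]

```text
time: 11.78
tool_pos: [0.496, -0.3525, 0.026]
ee_rot: [3.141, 0.0, 1.657]
wrist_force: [-0.2, -0.7, -1.8]
width: 0.0344
finger_force: 30.0
```

Call:
servo_tool:
  targets:
    - [0,0,0,0]
    - [0,0,0,0]
    - [0,0,0,0]
    - [0,0,0,0]
    - [0,0,-3,0]
    - [0,0,-7,0]
    - [0,0,-9.5,0]
    - [0,0,-9.5,0]
  claw: 80

```text
time: 12.78
tool_pos: [0.4972, -0.3535, 0.1236]
ee_rot: [3.137, 0.004, 1.657]
wrist_force: [0.4, 0.1, 0.1]
width: 0.0645
finger_force: 0.0
```

```bash
python3 - <<'E'
from h import *
go(.523,-.018,.121,np.radians(95))
E
```

```text
move [33.2   5.47  0.26 -0.04] now [ 0.4972 -0.3535  0.1236] yaw 94.95889525828635
```

Call:
servo_tool:
  targets:
    - [4,0.7,0,0]
    - [9,1.5,0,0]
    - [14.5,2.4,0,0]
    - [20,3.3,0,0]
    - [25.5,4.2,0,0]
    - [30,5,0,0]
    - [33,5.5,0,0]
    - [33.2,5.5,0,0]

```text
time: 13.78
tool_pos: [0.5209, -0.015, 0.1188]
ee_rot: [-3.139, -0.001, 1.661]
wrist_force: [-0.4, -0.9, 0.3]
width: 0.0646
finger_force: 0.0
```

Call:
servo_tool:
  targets:
    - [0,0,0,0]
    - [0,0,3,0]
    - [0,0,6,0]
    - [0,0,8,0]
    - [0,0,9,0]
    - [0,0,9,0]
    - [0,0,9,0]

```text
time: 14.65
tool_pos: [0.5227, -0.0174, 0.0317]
ee_rot: [3.14, 0.0, 1.657]
wrist_force: [0.9, 0.8, 0.0]
width: 0.0644
finger_force: 0.0
```

Call:
servo_tool:
  targets:
    - [0,0,0,0]
    - [0,0,0,0]
    - [0,0,0,0]
    - [0,0,0,0]
    - [0,0,0,0]
    - [0,0,0,0]
  claw: 255

```text
time: 15.4
tool_pos: [0.5223, -0.0169, 0.031]
ee_rot: [3.141, 0.0, 1.657]
wrist_force: [0.9, -0.2, 1.7]
width: 0.0345
finger_force: 29.6
```

Call:
servo_tool:
  targets:
    - [0,0,-2,0]
    - [0,0,-5,0]
    - [0,0,-8,0]
    - [0,0,-11,0]
    - [-4,-0.7,-12.5,0]
    - [-9,-1.6,-12.5,0]
    - [-14,-2.5,-12.5,0]
    - [-18,-3.4,-12.5,0]

```text
time: 16.4
tool_pos: [0.5026, -0.2006, 0.1546]
ee_rot: [-3.14, -0.001, 1.657]
wrist_force: [0.6, -0.6, -0.7]
width: 0.0343
finger_force: 29.6
```

```bash
python3 - <<'E'
from h import *
go(.496,-.296,.029,np.radians(95))
E
```

```text
move [-9.45 -1.47 12.56 -0.08] now [ 0.5026 -0.2006  0.1546] yaw 94.91815249559284
```

Call:
servo_tool:
  targets:
    - [-5,-0.8,0,0]
    - [-9.4,-1.5,0,0]
    - [-9.4,-1.5,3,0]
    - [-9.4,-1.5,7,0]
    - [-9.4,-1.5,10,0]
    - [-9.4,-1.5,12,0]
    - [-9.4,-1.5,12.4,0]
    - [-9.4,-1.5,12.5,0]

```text
time: 17.4
tool_pos: [0.4967, -0.294, 0.0306]
ee_rot: [-3.141, -0.0, 1.657]
wrist_force: [0.5, -1.2, -1.3]
width: 0.0345
finger_force: 29.6
```

Call:
servo_tool:
  targets:
    - [0,0,0.1,0]
    - [0,0,0.2,0]
    - [0,0,0.3,0]
    - [0,0,0.3,0]

```text
time: 17.9
tool_pos: [0.4968, -0.2941, 0.0278]
ee_rot: [3.141, 0.0, 1.657]
wrist_force: [0.2, 0.6, -1.2]
width: 0.0348
finger_force: 29.6
```

Call:
servo_tool:
  targets:
    - [0,0,0.1,0]
    - [0,0,0.2,0]
    - [0,0,0.2,0]

```text
time: 18.27
tool_pos: [0.4969, -0.2941, 0.0261]
ee_rot: [3.141, 0.0, 1.657]
wrist_force: [0.0, 1.7, 1.3]
width: 0.0343
finger_force: 29.6
```

Call:
servo_tool:
  targets:
    - [0,0,0,0]
    - [0,0,0,0]
    - [0,0,0,0]
    - [0,0,0,0]
    - [0,0,-3,0]
    - [0,0,-7,0]
    - [0,0,-9.5,0]
    - [0,0,-9.5,0]
  claw: 80

```text
time: 19.27
tool_pos: [0.4983, -0.2951, 0.1234]
ee_rot: [3.137, 0.004, 1.657]
wrist_force: [0.9, 0.6, 0.4]
width: 0.0648
finger_force: 0.0
```

```bash
python3 - <<'E'
from h import *
go(.517,.039,.121,np.radians(95))
E
```

```text
move [33.13  4.76  0.24 -0.04] now [ 0.4983 -0.2951  0.1234] yaw 94.95981218468525
```

Call:
servo_tool:
  targets:
    - [4,0.6,0,0]
    - [9,1.3,0,0]
    - [14.5,2.1,0,0]
    - [20,2.9,0,0]
    - [25.5,3.7,0,0]
    - [30,4.3,0,0]
    - [33,4.8,0,0]
    - [33.1,4.8,0,0]

```text
time: 20.27
tool_pos: [0.5149, 0.0416, 0.1187]
ee_rot: [-3.139, -0.001, 1.661]
wrist_force: [0.9, 0.6, -0.2]
width: 0.0642
finger_force: 0.0
```

Call:
servo_tool:
  targets:
    - [0,0,0,0]
    - [0,0,3,0]
    - [0,0,6,0]
    - [0,0,8,0]
    - [0,0,9,0]
    - [0,0,9,0]
    - [0,0,9,0]

```text
time: 21.15
tool_pos: [0.5168, 0.0394, 0.0317]
ee_rot: [3.14, 0.0, 1.657]
wrist_force: [0.4, 0.5, 0.5]
width: 0.0645
finger_force: 0.0
```

Call:
servo_tool:
  targets:
    - [0,0,0,0]
    - [0,0,0,0]
    - [0,0,0,0]
    - [0,0,0,0]
    - [0,0,0,0]
    - [0,0,0,0]
  claw: 255

```text
time: 21.9
tool_pos: [0.5163, 0.0399, 0.0309]
ee_rot: [3.141, -0.0, 1.657]
wrist_force: [0.4, -0.1, 1.5]
width: 0.0353
finger_force: 29.9
```

Call:
servo_tool:
  targets:
    - [0,0,-2,0]
    - [0,0,-5,0]
    - [0,0,-8,0]
    - [0,0,-11,0]
    - [-4,-0.7,-12.5,0]
    - [-9,-1.6,-12.5,0]
    - [-14,-2.5,-12.5,0]
    - [-18,-3.4,-12.5,0]

```text
time: 22.9
tool_pos: [0.4967, -0.144, 0.1547]
ee_rot: [-3.14, -0.001, 1.657]
wrist_force: [1.1, 0.1, -2.5]
width: 0.0355
finger_force: 29.9
```

```bash
python3 - <<'E'
from h import *
go(.498,-.237,.029,np.radians(95))
E
```

```text
move [-9.28 -0.67 12.57 -0.08] now [ 0.4967 -0.144   0.1547] yaw 94.91764793458124
```

Call:
servo_tool:
  targets:
    - [-5,-0.4,0,0]
    - [-9.3,-0.7,0,0]
    - [-9.3,-0.7,3,0]
    - [-9.3,-0.7,7,0]
    - [-9.3,-0.7,10,0]
    - [-9.3,-0.7,12,0]
    - [-9.3,-0.7,12.5,0]
    - [-9.3,-0.7,12.5,0]

```text
time: 23.9
tool_pos: [0.4986, -0.2356, 0.0304]
ee_rot: [-3.141, -0.001, 1.657]
wrist_force: [-0.4, -0.3, -0.7]
width: 0.0349
finger_force: 29.9
```

Call:
servo_tool:
  targets:
    - [0,0,0.1,0]
    - [0,0,0.2,0]
    - [0,0,0.3,0]
    - [0,0,0.4,0]
    - [0,0,0.5,0]
    - [0,0,0.5,0]

```text
time: 24.65
tool_pos: [0.4988, -0.2357, 0.0259]
ee_rot: [3.141, 0.0, 1.657]
wrist_force: [-0.8, 0.3, -0.2]
width: 0.0356
finger_force: 29.9
```

Call:
servo_tool:
  targets:
    - [0,0,0,0]
    - [0,0,0,0]
    - [0,0,0,0]
    - [0,0,0,0]
    - [0,0,-3,0]
    - [0,0,-7,0]
    - [0,0,-9.5,0]
    - [0,0,-9.5,0]
  claw: 80

```text
time: 25.65
tool_pos: [0.5003, -0.2366, 0.1233]
ee_rot: [3.137, 0.003, 1.657]
wrist_force: [0.2, -0.0, -0.5]
width: 0.0649
finger_force: 0.0
```

```bash
python3 - <<'E'
from h import *
go(.53,.05,.18,np.radians(95))
E
```

```text
move [28.29  5.44 -5.67 -0.04] now [ 0.5003 -0.2366  0.1233] yaw 94.96194747303811
```

Next I'll go over the stand to look at the case and the plates, opening fully on the way.

Call:
servo_tool:
  targets:
    - [3.5,0.7,-3,0]
    - [8,1.6,-5.7,0]
    - [13,2.5,-5.7,0]
    - [18,3.5,-5.7,0]
    - [23,4.5,-5.7,0]
    - [27,5.3,-5.7,0]
    - [28.3,5.4,-5.7,0]
    - [28.3,5.4,-5.7,0]
  claw: 0

```text
time: 26.65
tool_pos: [0.5275, 0.051, 0.1764]
ee_rot: [-3.139, 0.0, 1.659]
wrist_force: [0.0, -0.2, 0.7]
width: 0.0937
finger_force: 0.0
```

Call:
servo_tool:
  targets:
    - [0,0,0,0]
    - [0,0,0,0]

```text
time: 26.9
tool_pos: [0.5281, 0.0496, 0.1776]
ee_rot: [-3.141, 0.0, 1.655]
wrist_force: [-0.0, -0.2, -0.2]
width: 0.0939
finger_force: 0.0
```

```bash
python3 - <<'E'
from h import *
m=camera_model('wrist'); im=snapshot('wrist'); np.save('w2.npy',np.hstack([m['camera_matrix'],m['camera_from_world'][:3]]))
cv2.imwrite('pics/w2full.png',im)
P=[proj(m,np.array(p)) for p in[(.471,.067,.005),(.631,-.095,.005),(.615,.084,.005),(.49,-.11,.005)]];P=np.array(P);print(P)
u0,v0=(P.min(0)-8).astype(int);u1,v1=(P.max(0)+8).astype(int);print(u0,v0,u1,v1)
cv2.imwrite('pics/w2c.png',cv2.resize(im[v0:v1,u0:u1],None,fx=2.5,fy=2.5,interpolation=cv2.INTER_CUBIC))
E
```

```text
[[258.8154 186.6419]
 [405.9899 354.7139]
 [416.3091 181.4262]
 [269.424  357.4121]]
250 173 424 365
```

View pics/w2c.png

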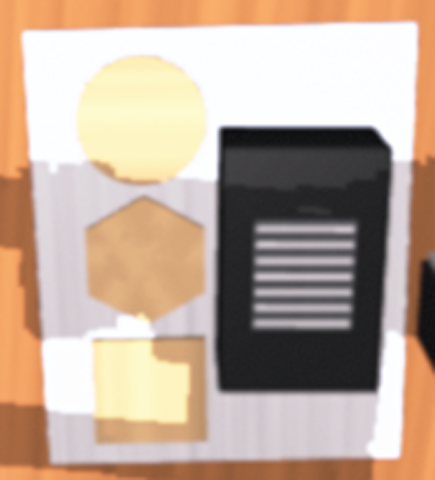

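```bash
cat > w2.py <<'E'
from h import *
a=np.load('w2.npy');m=dict(camera_matrix=a[:,:3],camera_from_world=a[:,3:])
f=lambda u,v,z:at(m,((u+.5)/2.5+250-.5,(v+.5)/2.5+173-.5),z)
def quad(n,q,z):
    C=np.array([f(*p,z) for p in q]);e=(C[1]+C[2]-C[0]-C[3])/2;g=(C[0]+C[1]-C[2]-C[3])/2
    print(n,C.mean(0),'yaws',np.degrees(np.arctan2(e[1],e[0])),np.degrees(np.arctan2(-g[0],g[1])),'size',np.linalg.norm(e),np.linalg.norm(g))
quad('stand',[(23,32),(416,24),(400,458),(52,463)],.005)
quad('square',[(94,340),(206,338),(207,440),(98,444)],.008)
quad('case',[(220,147),(391,150),(378,390),(219,390)],.039)
H=np.array([f(*p,.008) for p in[(144,196),(205,227),(205,293),(146,323),(87,290),(86,227)]]);print('hex',H.mean(0),np.linalg.norm(H[0]-H[3]),np.degrees(np.arctan2(-(H[0]-H[3])[0],(H[0]-H[3])[1])))
R=[f(*p,.008) for p in[(77,120),(206,120),(142,55),(142,184)]];print('round',np.mean(R,0),np.linalg.norm(R[0]-R[1]),np.linalg.norm(R[2]-R[3]))
E
python3 w2.py
```

```text
stand [ 0.553  -0.0138  0.005 ] yaws 5.8624818468202164 6.4145175224933695 size 0.1446519021175933 0.18001916481581998
square [ 0.5296 -0.0725  0.008 ] yaws 6.540316421731928 5.765156058394042 size 0.044639347709888574 0.046053484865990015
case [ 0.5789 -0.0047  0.039 ] yaws 4.291247858247362 5.232052869167725 size 0.058944198925095594 0.09231132263510608
hex [ 0.5229 -0.0163  0.008 ] 0.05268079157254129 5.269396503215187
round [0.5172 0.0392 0.008 ] 0.04827131234910833 0.04953701212711778
```

The plates are now clear: round (142,120), hexagon (145,260) and square (151,390) in the crop. I'll measure the pad from closer before moving the case.

Call:
servo_tool:
  targets:
    - [4,-1,-1,0]
    - [9,-2.5,-2,0]
    - [14,-4,-2,0]
    - [19,-5.5,-2,0]
    - [21,-6,-2,0]
    - [21,-6,-2,0]
    - [21,-6,-2,0]

```text
time: 27.82
tool_pos: [0.4507, 0.2539, 0.1977]
ee_rot: [3.141, 0.001, 1.656]
wrist_force: [0.4, 0.2, 0.2]
width: 0.094
finger_force: 0.0
```

```bash
python3 - <<'E'
from h import *
m=camera_model('wrist'); im=snapshot('wrist'); np.save('w3.npy',np.hstack([m['camera_matrix'],m['camera_from_world'][:3]]))
P=np.array([proj(m,np.array(p)) for p in[(.51,.337,.004),(.506,.218,.004),(.423,.22,.004),(.428,.342,.004)]]);print(P, get_obs()['tool_pos'])
u0,v0=np.maximum((P.min(0)-30),0).astype(int);u1,v1=(P.max(0)+30).astype(int);print(u0,v0,u1,v1)
cv2.imwrite('pics/w3c.png',cv2.resize(im[v0:v1,u0:u1],None,fx=3,fy=3,interpolation=cv2.INTER_CUBIC))
E
```

```text
[[389.5414 124.0457]
 [370.1866 245.0799]
 [288.6192 236.5023]
 [302.5873 110.6561]] [0.4508 0.2537 0.1977]
258 80 419 275
```

View pics/w3c.png

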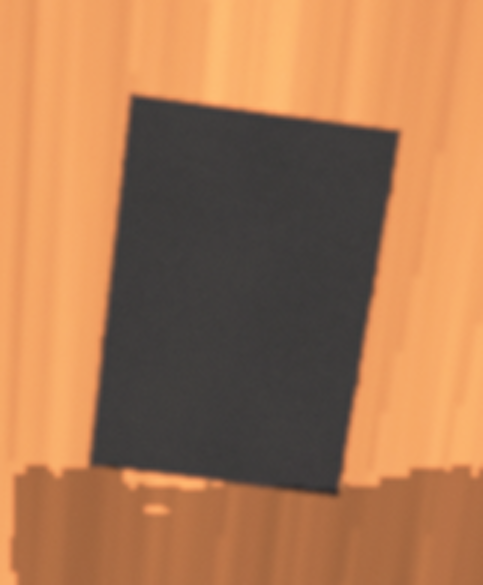

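The crop shows the pad's corners at (132,95), (400,131), (338,494) and (91,466).

```bash
python3 - <<'E'
from h import *
a=np.load('w3.npy');m=dict(camera_matrix=a[:,:3],camera_from_world=a[:,3:])
C=np.array([at(m,((u+.5)/3+258-.5,(v+.5)/3+80-.5),.004) for u,v in[(132,95),(400,131),(338,494),(91,466)]])
e=(C[1]+C[2]-C[0]-C[3])/2;g=(C[0]+C[1]-C[2]-C[3])/2
print(C.mean(0),'yaws',np.degrees(np.arctan2(e[1],e[0])),np.degrees(np.arctan2(-g[0],g[1])),'size',np.linalg.norm(e),np.linalg.norm(g))
go(.579,-.0045,.10,np.radians(94.8))
E
```

```text
[0.4667 0.2798 0.004 ] yaws -2.1462126287337173 -2.4313269939355657 size 0.08398925004773809 0.11949347996216543
move [-26.81  10.59   9.77   0.06] now [0.4508 0.2537 0.1977] yaw 94.85614328446377
```

Call:
servo_tool:
  targets:
    - [-4,1.6,0,0]
    - [-9,3.6,2,0]
    - [-14,5.6,4,0]
    - [-19,7.6,6,0]
    - [-24,9.5,8,0]
    - [-26.8,10.6,9.7,0]
    - [-26.8,10.6,9.7,0]
    - [-26.8,10.6,9.7,0]

```text
time: 28.88
tool_pos: [0.5789, -0.0033, 0.1011]
ee_rot: [3.141, -0.001, 1.656]
wrist_force: [0.2, -0.1, -0.1]
width: 0.0939
finger_force: 0.0
```

Call:
servo_tool:
  targets:
    - [0,0,2,0]
    - [0,0,5,0]
    - [0,0,8,0]
    - [0,0,9.5,0]
    - [0,0,10,0]
    - [0,0,10.2,0]
    - [0,0,10.2,0]
    - [0,0,10.2,0]

```text
time: 29.88
tool_pos: [0.5796, -0.003, -0.0003]
ee_rot: [3.14, 0.0, 1.657]
wrist_force: [-0.2, -0.2, 0.2]
width: 0.0942
finger_force: 0.0
```

```bash
python3 - <<'E'
from h import *
m=camera_model('side');b=snapshot('side')[195:315,240:390]
cv2.imwrite('pics/c4.png',cv2.resize(b,None,fx=4.5,fy=4.5,interpolation=cv2.INTER_CUBIC))
o=get_obs();p=o['tool_pos'];w=o['ee_rot'][2];xt=np.array([np.cos(w),np.sin(w),0]);yt=np.array([np.sin(w),-np.cos(w),0]);print(p,o['wrist_force'])
for z in(.005,.010,.015,.02):
  print(z,[((proj(m,p+xt*a+yt*b+[0,0,z-p[2]])-[240,195])*4.5).round().astype(int).tolist() for a,b in((.008,-.0595),(-.008,-.0595),(-.008,-.047),(-.008,.047),(-.008,.0595))])
E
```

```text
[ 0.5795 -0.003  -0.0005] [-0.6099  0.5431 -0.6991]
0.005 [[250, 337], [275, 356], [300, 345], [481, 263], [504, 252]]
0.01 [[250, 326], [275, 346], [301, 334], [482, 253], [505, 242]]
0.015 [[250, 316], [275, 335], [301, 324], [482, 242], [505, 232]]
0.02 [[250, 305], [276, 324], [301, 313], [483, 232], [506, 222]]
```

View pics/c4.png

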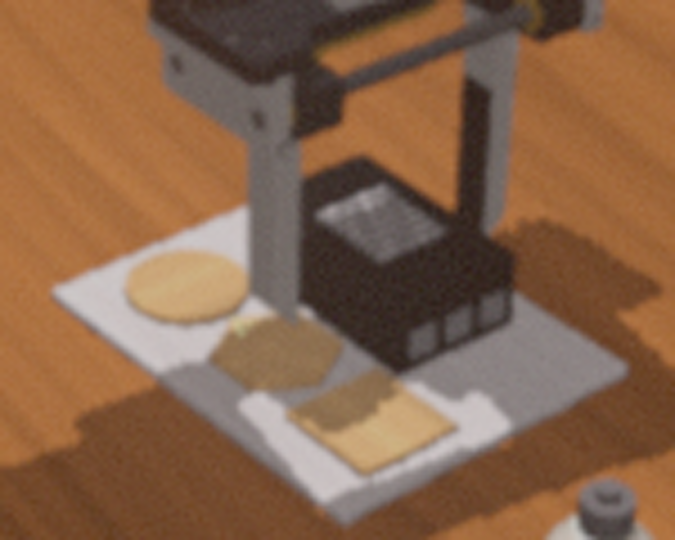

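The near fingertip's bottom at (278,322) corresponds to z≈.020, which confirms the 20 mm offset. I'll go 6 mm lower and grip.

Call:
servo_tool:
  targets:
    - [-0.1,0,0.3,0]
    - [-0.1,0,0.6,0]
    - [-0.1,0,0.6,0]
    - [-0.1,0,0.6,0]

```text
time: 30.42
tool_pos: [0.579, -0.0039, -0.0075]
ee_rot: [-3.141, -0.0, 1.657]
wrist_force: [-0.5, -0.1, -1.3]
width: 0.0942
finger_force: 0.0
```

Call:
servo_tool:
  targets:
    - [0,0,0,0]
    - [0,0,0,0]
    - [0,0,0,0]
    - [0,0,0,0]
    - [0,0,0,0]
    - [0,0,0,0]
    - [0,0,0,0]
  claw: 255

```text
time: 31.3
tool_pos: [0.5791, -0.0038, -0.0072]
ee_rot: [3.141, -0.0, 1.657]
wrist_force: [-0.1, 0.5, 0.5]
width: 0.0603
finger_force: 30.0
```

Call:
servo_tool:
  targets:
    - [0,0,-2,0]
    - [0,0,-4,0]
    - [0,0,-6,0]
    - [3,-1.2,-7,2]
    - [7.5,-3,-7,4]
    - [12.5,-5,-7,6]
    - [17.5,-7,-7,7.2]
    - [20,-8,-7,7.2]

```text
time: 32.3
tool_pos: [0.4799, 0.1904, 0.0619]
ee_rot: [-3.14, -0.0, 1.534]
wrist_force: [0.5, 0.0, -2.1]
width: 0.0596
finger_force: 30.0
```

Call:
servo_tool:
  targets:
    - [0,0,0,0]
    - [0,0,0,0]

```text
time: 32.55
tool_pos: [0.482, 0.1878, 0.0623]
ee_rot: [-3.141, 0.001, 1.532]
wrist_force: [-0.5, -0.9, -2.4]
width: 0.0601
finger_force: 30.0
```

```bash
python3 - <<'E'
from h import *
go(.4667,.2804,-.005,np.radians(87.7))
E
```

```text
move [ 9.19 -1.9   6.73  0.06] now [0.482  0.1878 0.0623] yaw 87.75510727348463
```

Call:
servo_tool:
  targets:
    - [4,-0.9,0,0]
    - [8,-1.7,0,0]
    - [9.2,-1.9,1,0]
    - [9.2,-1.9,4,0]
    - [9.2,-1.9,6,0]
    - [9.2,-1.9,6.6,0]
    - [9.2,-1.9,6.7,0]
    - [9.2,-1.9,6.7,0]

```text
time: 33.55
tool_pos: [0.4676, 0.281, -0.0033]
ee_rot: [3.14, -0.001, 1.531]
wrist_force: [-0.4, -0.2, -1.8]
width: 0.06
finger_force: 30.0
```

Call:
servo_tool:
  targets:
    - [0,0,0.1,0]
    - [0,0,0.2,0]
    - [0,0,0.2,0]

```text
time: 33.92
tool_pos: [0.4666, 0.2812, -0.0062]
ee_rot: [3.141, -0.0, 1.532]
wrist_force: [-0.1, 0.4, -2.0]
width: 0.0598
finger_force: 30.0
```

Call:
servo_tool:
  targets:
    - [-0.1,0,0.1,0]
    - [-0.1,0,0.2,0]
    - [-0.1,0,0.2,0]

```text
time: 34.3
tool_pos: [0.4667, 0.2802, -0.0083]
ee_rot: [3.141, -0.0, 1.532]
wrist_force: [-0.6, 0.3, -1.6]
width: 0.0598
finger_force: 30.0
```

Call:
servo_tool:
  targets:
    - [0,0,0,0]
    - [0,0,0,0]
    - [0,0,0,0]
    - [0,0,0,0]
    - [0,0,0,0]
  claw: 0

```text
time: 34.92
tool_pos: [0.4666, 0.2801, -0.0082]
ee_rot: [3.141, -0.0, 1.532]
wrist_force: [-0.0, -0.1, -0.3]
width: 0.0935
finger_force: 0.0
```

Call:
servo_tool:
  targets:
    - [0,0,-3,0]
    - [0,0,-7,0]
    - [0,0,-12,0]
    - [-1,0,-17,0]
    - [-3,0,-21,0]
    - [-3,0,-21,0]
    - [-3,0,-21,0]

```text
time: 35.8
tool_pos: [0.465, 0.2501, 0.2005]
ee_rot: [-3.14, 0.0, 1.532]
wrist_force: [0.5, 0.4, -0.7]
width: 0.0937
finger_force: 0.0
```

```bash
python3 - <<'E'
from h import *
m=camera_model('wrist'); im=snapshot('wrist'); np.save('w5.npy',np.hstack([m['camera_matrix'],m['camera_from_world'][:3]]))
P=np.array([proj(m,np.array(p)) for p in[(.51,.337,.004),(.506,.218,.004),(.423,.22,.004),(.428,.342,.004)]])
u0,v0=np.maximum((P.min(0)-15),0).astype(int);u1,v1=(P.max(0)+15).astype(int);print(u0,v0,u1,v1,get_obs()['tool_pos'])
cv2.imwrite('pics/w5c.png',cv2.resize(im[v0:v1,u0:u1],None,fx=3,fy=3,interpolation=cv2.INTER_CUBIC))
E
```

```text
260 95 378 251 [0.4645 0.2501 0.1996]
```

View pics/w5c.png

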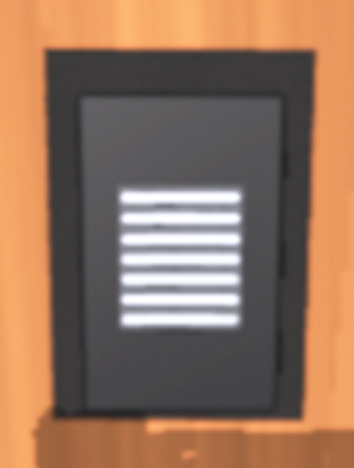

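The case lies flat on the pad, with its top corners at (80,97), (282,96), (275,411) and (86,409).

```bash
python3 - <<'E'
from h import *
a=np.load('w5.npy');m=dict(camera_matrix=a[:,:3],camera_from_world=a[:,3:])
def quad(n,q,z):
    C=np.array([at(m,((u+.5)/3+260-.5,(v+.5)/3+95-.5),z) for u,v in q]);e=(C[1]+C[2]-C[0]-C[3])/2;g=(C[0]+C[1]-C[2]-C[3])/2
    print(n,C.mean(0),'yaws',np.degrees(np.arctan2(e[1],e[0])),np.degrees(np.arctan2(-g[0],g[1])),'size',np.linalg.norm(e),np.linalg.norm(g))
quad('case',[(80,97),(282,96),(275,411),(86,409)],.038)
quad('pad',[(46,50),(315,50),(300,418),(55,416)],.004)
go(.4988,-.236,.18,np.radians(95))
E
```

```text
case [0.4668 0.2789 0.038 ] yaws -2.4230906771180303 -2.292243166605853 size 0.058159905452814076 0.0931854793011782
pad [0.4664 0.2802 0.004 ] yaws -2.4866359020393194 -2.6953843046148025 size 0.08329768906903534 0.118427925088816
move [-48.44   5.31   1.96  -7.23] now [0.4645 0.2501 0.1996] yaw 87.7733189169916
```

The case is centred to about 1 mm and square. Now for the bottle.

Call:
servo_tool:
  targets:
    - [-4,0.4,0,-1]
    - [-9.5,1,0,-2]
    - [-15.5,1.7,0,-4]
    - [-21.5,2.3,0,-5]
    - [-27.5,3,0,-6]
    - [-33.5,3.6,0,-7.2]
    - [-39.5,4.3,1,-7.2]
    - [-44,4.8,2,-7.2]
  claw: 80

```text
time: 36.85
tool_pos: [0.4953, -0.193, 0.1787]
ee_rot: [-3.138, -0.002, 1.656]
wrist_force: [1.3, -0.0, -0.0]
width: 0.0647
finger_force: 0.0
```

Call:
servo_tool:
  targets:
    - [0,0,0,0]
    - [0,0,0,0]

```text
time: 37.1
tool_pos: [0.4957, -0.1903, 0.18]
ee_rot: [-3.139, -0.003, 1.658]
wrist_force: [-0.7, -0.4, 0.7]
width: 0.0644
finger_force: 0.0
```

```bash
python3 - <<'E'
from h import *
go(.4988,-.2357,.026,np.radians(95))
E
```

```text
move [-4.55 -0.09 15.4  -0.02] now [ 0.4957 -0.1903  0.18  ] yaw 94.98086995087776
```

Call:
servo_tool:
  targets:
    - [-3,0,2,0]
    - [-4.5,-0.1,6,0]
    - [-4.5,-0.1,10,0]
    - [-4.5,-0.1,13,0]
    - [-4.5,-0.1,15,0]
    - [-4.5,-0.1,15.4,0]
    - [-4.5,-0.1,15.4,0]
    - [-4.5,-0.1,15.4,0]

```text
time: 38.1
tool_pos: [0.5002, -0.2364, 0.0292]
ee_rot: [3.139, 0.001, 1.658]
wrist_force: [-0.1, -0.1, -0.1]
width: 0.0646
finger_force: 0.0
```

Call:
servo_tool:
  targets:
    - [0,0,0,0]
    - [0,0,0,0]
    - [0,0,0,0]
    - [0,0,0,0]
    - [0,0,0,0]
    - [0,0,0,0]
  claw: 255

```text
time: 38.85
tool_pos: [0.4992, -0.2364, 0.0278]
ee_rot: [3.141, 0.0, 1.657]
wrist_force: [0.6, -1.0, 0.4]
width: 0.0354
finger_force: 30.0
```

Call:
servo_tool:
  targets:
    - [0,0,-2,0]
    - [0,0,-5,0]
    - [0,0,-8,0]
    - [3,0.5,-10,0]
    - [8,1,-10,0]
    - [13,2,-10,0]
    - [18,3,-10,0]
    - [23,4,-10,0]

```text
time: 39.85
tool_pos: [0.5185, -0.0021, 0.127]
ee_rot: [-3.141, -0.0, 1.657]
wrist_force: [0.9, 0.5, -2.3]
width: 0.036
finger_force: 30.0
```

Call:
servo_tool:
  targets:
    - [0,0,0,0]
    - [0,0,0,0]

```text
time: 40.1
tool_pos: [0.5186, -0.0041, 0.1271]
ee_rot: [-3.14, 0.001, 1.658]
wrist_force: [0.5, 0.0, -0.9]
width: 0.0356
finger_force: 30.0
```

```bash
python3 - <<'E'
from h import *
go(.5172,.0392,.034,np.radians(96.2))
E
```

```text
move [ 4.32  0.23  9.31 -1.22] now [ 0.5186 -0.0041  0.1271] yaw 94.98446026961885
```

Call:
servo_tool:
  targets:
    - [3,0.2,0,-1.2]
    - [4.3,0.2,1,-1.2]
    - [4.3,0.2,4,-1.2]
    - [4.3,0.2,7,-1.2]
    - [4.3,0.2,8.6,-1.2]
    - [4.3,0.2,9.1,-1.2]
    - [4.3,0.2,9.1,-1.2]
    - [4.3,0.2,9.1,-1.2]

```text
time: 41.1
tool_pos: [0.5184, 0.0392, 0.038]
ee_rot: [3.139, 0.0, 1.678]
wrist_force: [0.6, 0.4, -2.2]
width: 0.0353
finger_force: 30.0
```

```bash
python3 - <<'E'
from h import *
go(.5172,.0392,.0325,np.radians(96.2))
E
```

```text
move [ 0.02 -0.12  0.55 -0.05] now [0.5184 0.0392 0.038 ] yaw 96.15203201365367
```

Call:
servo_tool:
  targets:
    - [0,-0.1,0.1,0]
    - [0,-0.1,0.2,0]
    - [0,-0.1,0.3,0]
    - [0,-0.1,0.4,0]
    - [0,-0.1,0.4,0]

```text
time: 41.72
tool_pos: [0.5164, 0.0392, 0.0328]
ee_rot: [3.141, -0.0, 1.678]
wrist_force: [0.2, -0.3, 0.1]
width: 0.0353
finger_force: 30.0
```

Call:
servo_tool:
  targets:
    - [0,0,0.1,0]
    - [0,0,0.1,0]

```text
time: 41.98
tool_pos: [0.5165, 0.0392, 0.0327]
ee_rot: [3.141, -0.0, 1.678]
wrist_force: [-1.5, 0.5, 5.4]
width: 0.0353
finger_force: 30.0
```

Call:
servo_tool:
  targets:
    - [0,0.05,-0.1,0]
    - [0,0.05,-0.1,0]

```text
time: 42.22
tool_pos: [0.5169, 0.0392, 0.0328]
ee_rot: [3.141, 0.0, 1.678]
wrist_force: [-0.4, -0.2, 3.1]
width: 0.0354
finger_force: 30.0
```

Call:
servo_tool:
  targets:
    - [0,0,0,0]
    - [0,0,0,0]
    - [0,0,0,0]
    - [0,0,0,0]
    - [0,0,-3,0]
    - [0,0,-7,0]
    - [0,0,-9.5,0]
    - [0,0,-9.5,0]
  claw: 80

```text
time: 43.22
tool_pos: [0.5186, 0.0392, 0.1302]
ee_rot: [3.136, 0.001, 1.678]
wrist_force: [-0.1, -0.1, -0.5]
width: 0.0646
finger_force: 0.0
```

```bash
python3 - <<'E'
from h import *
go(.4969,-.2941,.126,np.radians(95))
E
```

```text
move [-32.91  -5.73   0.42   1.16] now [0.5186 0.0392 0.1302] yaw 96.1602453936871
```

Call:
servo_tool:
  targets:
    - [-4,-0.7,0,1.2]
    - [-9,-1.6,0,1.2]
    - [-14.5,-2.5,0,1.2]
    - [-20,-3.4,0,1.2]
    - [-25.5,-4.4,0,1.2]
    - [-30,-5.2,0,1.2]
    - [-32.8,-5.6,0,1.2]
    - [-32.9,-5.6,0,1.2]

```text
time: 44.22
tool_pos: [0.4952, -0.295, 0.1251]
ee_rot: [-3.139, -0.003, 1.654]
wrist_force: [0.2, 0.0, -0.6]
width: 0.0647
finger_force: 0.0
```

Call:
servo_tool:
  targets:
    - [0,0,0,0]
    - [0,0,0,0]

```text
time: 44.48
tool_pos: [0.4965, -0.2925, 0.1272]
ee_rot: [-3.141, -0.001, 1.659]
wrist_force: [-0.5, 0.8, -0.1]
width: 0.0646
finger_force: 0.0
```

```bash
python3 - <<'E'
from h import *
go(.4969,-.2941,.028,np.radians(95))
E
```

```text
move [-0.17  0.02  9.92  0.05] now [ 0.4965 -0.2925  0.1272] yaw 95.05037670395187
```

Call:
servo_tool:
  targets:
    - [-0.2,0,3,0]
    - [-0.2,0,6.5,0]
    - [-0.2,0,9,0]
    - [-0.2,0,9.9,0]
    - [-0.2,0,9.9,0]
    - [-0.2,0,9.9,0]

```text
time: 45.22
tool_pos: [0.4976, -0.2963, 0.0303]
ee_rot: [3.139, 0.002, 1.658]
wrist_force: [0.4, -0.2, -0.1]
width: 0.0643
finger_force: 0.0
```

Call:
servo_tool:
  targets:
    - [0,0,0,0]
    - [0,0,0,0]
    - [0,0,0,0]
    - [0,0,0,0]
    - [0,0,0,0]
    - [0,0,0,0]
  claw: 255

```text
time: 45.98
tool_pos: [0.4967, -0.296, 0.0289]
ee_rot: [3.141, 0.0, 1.657]
wrist_force: [-0.2, -0.3, 1.7]
width: 0.0344
finger_force: 29.6
```

Call:
servo_tool:
  targets:
    - [0,0,-2,0]
    - [0,0,-5,0]
    - [0,0,-9,0]
    - [3,0.5,-12,0]
    - [8,1.3,-12,0]
    - [13,2.1,-12,0]
    - [18,2.9,-12,0]
    - [23,3.7,-12,0]

```text
time: 46.98
tool_pos: [0.5131, -0.0618, 0.1479]
ee_rot: [-3.141, -0.001, 1.657]
wrist_force: [1.3, 0.1, -2.6]
width: 0.0348
finger_force: 29.6
```

Call:
servo_tool:
  targets:
    - [0,0,0,0]
    - [0,0,0,0]

```text
time: 47.22
tool_pos: [0.5133, -0.0638, 0.1482]
ee_rot: [-3.141, 0.0, 1.658]
wrist_force: [0.2, -0.2, -2.1]
width: 0.0346
finger_force: 29.6
```

```bash
python3 - <<'E'
from h import *
go(.5232,-.0165,.035,np.radians(96.2))
E
```

```text
move [ 4.63  1.4  11.32 -1.22] now [ 0.5133 -0.0638  0.1482] yaw 94.9833737051334
```

Call:
servo_tool:
  targets:
    - [3,0.9,0,-1.2]
    - [4.5,1.3,1,-1.2]
    - [4.5,1.3,5,-1.2]
    - [4.5,1.3,8,-1.2]
    - [4.5,1.3,10,-1.2]
    - [4.5,1.3,11,-1.2]
    - [4.5,1.3,11,-1.2]
    - [4.5,1.3,11,-1.2]

```text
time: 48.22
tool_pos: [0.5235, -0.018, 0.0397]
ee_rot: [3.14, 0.001, 1.678]
wrist_force: [-0.1, -0.5, -1.3]
width: 0.0343
finger_force: 29.6
```

Call:
servo_tool:
  targets:
    - [0,0,0.1,0]
    - [0,0,0.2,0]
    - [0,0,0.2,0]

```text
time: 48.6
tool_pos: [0.5227, -0.0175, 0.0368]
ee_rot: [3.141, -0.0, 1.678]
wrist_force: [-0.4, 0.3, -2.0]
width: 0.0341
finger_force: 29.6
```

```bash
python3 - <<'E'
from h import *
go(.5232,-.0175,.034,np.radians(96.2))
E
```

```text
move [-0.    0.05  0.28 -0.03] now [ 0.5227 -0.0175  0.0368] yaw 96.16540657582148
```

Call:
servo_tool:
  targets:
    - [0,0.05,0.1,0]
    - [0,0.05,0.2,0]
    - [0,0.05,0.3,0]
    - [0,0.05,0.3,0]

```text
time: 49.1
tool_pos: [0.5232, -0.0175, 0.0339]
ee_rot: [3.141, -0.0, 1.678]
wrist_force: [-1.2, 0.2, 1.0]
width: 0.0342
finger_force: 29.6
```

Call:
servo_tool:
  targets:
    - [0,0,0,0]
    - [0,0,0,0]
    - [0,0,0,0]
    - [0,0,0,0]
    - [0,0,-3,0]
    - [0,0,-7,0]
    - [0,0,-9.5,0]
    - [0,0,-9.5,0]
  claw: 80

```text
time: 50.1
tool_pos: [0.5249, -0.0178, 0.1312]
ee_rot: [3.136, 0.001, 1.678]
wrist_force: [0.4, 0.8, -0.6]
width: 0.0643
finger_force: 0.0
```

```bash
python3 - <<'E'
from h import *
go(.496,-.3525,.13,np.radians(95))
E
```

```text
move [-32.97  -6.46   0.12   1.16] now [ 0.5249 -0.0178  0.1312] yaw 96.16045654943015
```

Call:
servo_tool:
  targets:
    - [-4,-0.7,0,1.2]
    - [-9,-1.7,0,1.2]
    - [-14.5,-2.8,0,1.2]
    - [-20,-3.8,0,1.2]
    - [-25.5,-4.9,0,1.2]
    - [-30,-5.8,0,1.2]
    - [-32.8,-6.3,0,1.2]
    - [-32.9,-6.3,0,1.2]

```text
time: 51.1
tool_pos: [0.4944, -0.3525, 0.126]
ee_rot: [-3.139, -0.003, 1.654]
wrist_force: [0.3, -0.3, -0.2]
width: 0.0645
finger_force: 0.0
```

Call:
servo_tool:
  targets:
    - [0,0,0,0]
    - [0,0,0,0]

```text
time: 51.35
tool_pos: [0.496, -0.3499, 0.1283]
ee_rot: [-3.141, -0.001, 1.659]
wrist_force: [-0.1, -0.3, 0.1]
width: 0.0645
finger_force: 0.0
```

```bash
python3 - <<'E'
from h import *
go(.496,-.3525,.028,np.radians(95))
E
```

```text
move [-0.26 -0.02 10.03  0.05] now [ 0.496  -0.3499  0.1283] yaw 95.05007612635767
```

Call:
servo_tool:
  targets:
    - [-0.1,0,3,0]
    - [-0.1,0,6.5,0]
    - [-0.1,0,9,0]
    - [-0.1,0,10,0]
    - [-0.1,0,10,0]
    - [-0.1,0,10,0]

```text
time: 52.1
tool_pos: [0.4969, -0.3529, 0.0304]
ee_rot: [3.139, 0.002, 1.658]
wrist_force: [-0.5, -0.3, -0.3]
width: 0.0645
finger_force: 0.0
```

Call:
servo_tool:
  targets:
    - [0,0,0,0]
    - [0,0,0,0]
    - [0,0,0,0]
    - [0,0,0,0]
    - [0,0,0,0]
    - [0,0,0,0]
  claw: 255

```text
time: 52.85
tool_pos: [0.496, -0.3525, 0.0289]
ee_rot: [3.141, 0.0, 1.657]
wrist_force: [0.2, 0.2, 1.1]
width: 0.0349
finger_force: 30.0
```

Call:
servo_tool:
  targets:
    - [0,0,-2,0]
    - [0,0,-5,0]
    - [0,0,-9,0]
    - [3,0.6,-12,0]
    - [8,1.5,-12,0]
    - [13,2.5,-12,0]
    - [18,3.5,-12,0]
    - [23,4.5,-12,0]

```text
time: 53.85
tool_pos: [0.5201, -0.1175, 0.1473]
ee_rot: [-3.14, -0.001, 1.657]
wrist_force: [0.9, -0.5, -3.0]
width: 0.0346
finger_force: 30.0
```

Call:
servo_tool:
  targets:
    - [0,0,0,0]
    - [0,0,0,0]

```text
time: 54.1
tool_pos: [0.5204, -0.1194, 0.1478]
ee_rot: [-3.14, 0.0, 1.658]
wrist_force: [-0.1, -0.6, -2.5]
width: 0.0347
finger_force: 30.0
```

```bash
python3 - <<'E'
from h import *
go(.5293,-.0715,.035,np.radians(96.2))
E
```

```text
move [ 4.7   1.31 11.28 -1.21] now [ 0.5204 -0.1194  0.1478] yaw 94.98852156722452
```

Call:
servo_tool:
  targets:
    - [3,0.9,0,-1.2]
    - [4.6,1.3,1,-1.2]
    - [4.6,1.3,5,-1.2]
    - [4.6,1.3,8,-1.2]
    - [4.6,1.3,10,-1.2]
    - [4.6,1.3,11,-1.2]
    - [4.6,1.3,11.2,-1.2]
    - [4.6,1.3,11.2,-1.2]

```text
time: 55.1
tool_pos: [0.5304, -0.0728, 0.0374]
ee_rot: [3.14, 0.001, 1.678]
wrist_force: [-0.3, 0.2, -3.2]
width: 0.0348
finger_force: 30.0
```

Call:
servo_tool:
  targets:
    - [0,0,0,0]
    - [0,0,0.1,0]
    - [0,0,0.1,0]

```text
time: 55.48
tool_pos: [0.53, -0.0724, 0.0359]
ee_rot: [3.141, 0.0, 1.678]
wrist_force: [-0.6, 0.5, -3.0]
width: 0.0347
finger_force: 30.0
```

```bash
python3 - <<'E'
from h import *
go(.5293,-.0715,.034,np.radians(96.2)); print(get_obs()['wrist_force'])
E
```

```text
move [ 0.1  -0.06  0.19 -0.03] now [ 0.53   -0.0724  0.0359] yaw 96.16584665724807
[-0.6461  0.5298 -3.044 ]
```

Now I'll set the motor down, release it, and rise to look.

Call:
servo_tool:
  targets:
    - [0.05,-0.05,0.1,0]
    - [0.05,-0.05,0.2,0]
    - [0.05,-0.05,0.2,0]

```text
time: 55.85
tool_pos: [0.5293, -0.0719, 0.0339]
ee_rot: [3.141, -0.0, 1.678]
wrist_force: [-0.9, -0.2, -0.6]
width: 0.0349
finger_force: 30.0
```

Call:
servo_tool:
  targets:
    - [0,0,0,0]
    - [0,0,0,0]
    - [0,0,0,0]
    - [0,0,0,0]
    - [0,0,-3,0]
    - [0,0,-7,0]
    - [0,0,-12,0]
    - [0,0,-16,0]
  claw: 80

```text
time: 56.85
tool_pos: [0.5296, -0.072, 0.196]
ee_rot: [3.14, 0.001, 1.678]
wrist_force: [1.3, -0.1, 0.1]
width: 0.064
finger_force: 0.0
```

Call:
servo_tool:
  targets:
    - [-2,0,0,0]
    - [-5,0,0,0]
    - [-8,0,0,0]
    - [-8,0,0,0]
    - [-8,0,0,0]
  claw: 0

```text
time: 57.48
tool_pos: [0.5373, -0.1514, 0.1922]
ee_rot: [-3.14, -0.002, 1.678]
wrist_force: [-0.5, 0.2, 0.2]
width: 0.0936
finger_force: 0.0
```

```bash
python3 - <<'E'
from h import *
m=camera_model('wrist'); im=snapshot('wrist'); np.save('w6.npy',np.hstack([m['camera_matrix'],m['camera_from_world'][:3]]))
P=np.array([proj(m,np.array(p)) for p in[(.471,.067,.005),(.58,-.11,.005),(.615,.084,.005),(.49,-.11,.005),(.53,-.07,.104),(.517,.04,.106)]])
u0,v0=np.maximum(P.min(0)-6,0).astype(int);u1,v1=(P.max(0)+6).astype(int);print(u0,v0,u1,v1,get_obs()['tool_pos'])
c=cv2.resize(im[v0:v1,u0:u1],None,fx=3,fy=3,interpolation=cv2.INTER_CUBIC)[:590];print(c.shape)
cv2.imwrite('pics/w6c.png',c)
E
```

```text
261 0 449 175 [ 0.5374 -0.151   0.1927]
(525, 564, 3)
```

View pics/w6c.png

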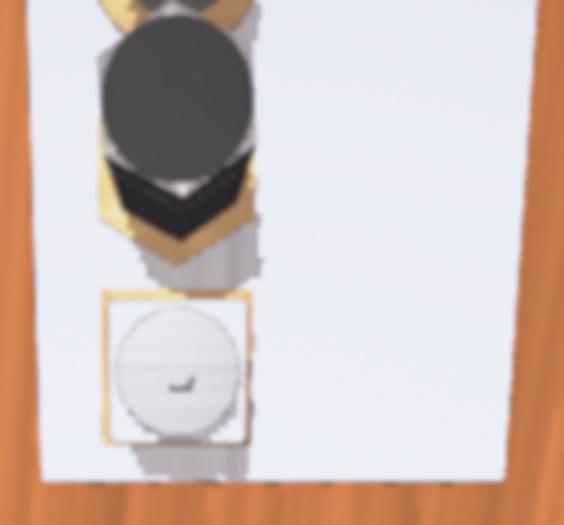

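The crop shows the motor square on its plate (plate corners near (104,291), (254,291), (250,444) and (106,446)). The canister's near corner is at (181,240), against the plate vertex at (178,265).

```bash
python3 - <<'E'
from h import *
a=np.load('w6.npy');m=dict(camera_matrix=a[:,:3],camera_from_world=a[:,3:])
f=lambda u,v,z:at(m,((u+.5)/3+261-.5,(v+.5)/3-.5),z)
R=np.radians(6.2);L=lambda p:np.array([[np.cos(R),np.sin(R)],[-np.sin(R),np.cos(R)]])@(p[:2]-np.array([.5232,-.0165]))*1000
def quad(n,q,z):
    C=np.array([f(*p,z) for p in q]);e=(C[1]+C[2]-C[0]-C[3])/2;g=(C[0]+C[1]-C[2]-C[3])/2
    print(n,C.mean(0),L(C.mean(0)),'yaws',np.degrees(np.arctan2(e[1],e[0])),np.degrees(np.arctan2(-g[0],g[1])),'size',np.linalg.norm(e),np.linalg.norm(g))
quad('plate',[(102,291),(254,291),(251,444),(104,446)],.008)
quad('motor',[(109,299),(250,297),(246,441),(110,441)],.076)
print('shaft',L(f(182,385,.104)),'gear',L(f(179,372,.098)))
print('can base vertex',L(f(181,240,.008)),'plate vertex',L(f(178,265,.008)),'can top',L(f(178,98,.1)))
go(.535,.02,.20,np.radians(95))
E
```

```text
plate [ 0.5293 -0.0724  0.008 ] [  0.0145 -56.2479] yaws 6.512795057232243 5.972172593731863 size 0.045479859646444354 0.045088353470968984
motor [ 0.5295 -0.0733  0.076 ] [  0.1268 -57.1796] yaws 6.518362615173476 5.5657212849402224 size 0.03463322201027118 0.03442715720156003
shaft [  0.7949 -60.577 ] gear [  0.1282 -57.6747]
can base vertex [  0.9999 -19.3984] plate vertex [  0.1081 -26.3729] can top [-0.0835 -0.0408]
move [17.03  1.6  -0.73  1.18] now [ 0.5374 -0.151   0.1927] yaw 96.17515425140462
```

The motor is within about 1 mm and the canister is on centre. Next I'll check the bottle.

Call:
servo_tool:
  targets:
    - [4,0.4,-1,0]
    - [9,0.9,-1,0]
    - [14,1.4,-1,0]
    - [17,1.6,-1,0]
    - [17,1.6,-1,0]
    - [17,1.6,-1,0]

```text
time: 58.28
tool_pos: [0.5353, 0.0192, 0.2036]
ee_rot: [-3.142, 0.0, 1.679]
wrist_force: [-0.4, 0.3, -0.3]
width: 0.094
finger_force: 0.0
```

```bash
python3 - <<'E'
from h import *
m=camera_model('wrist'); im=snapshot('wrist'); np.save('w7.npy',np.hstack([m['camera_matrix'],m['camera_from_world'][:3]]))
P=np.array([proj(m,np.array(p)) for p in[(.471,.067,.005),(.615,.084,.005),(.517,.04,.106),(.49,-.05,.005)]])
u0,v0=np.maximum(P.min(0)-6,0).astype(int);u1,v1=(P.max(0)+6).astype(int);print(u0,v0,u1,v1,get_obs()['tool_pos'])
c=cv2.resize(im[v0:v1,u0:u1],None,fx=4,fy=4,interpolation=cv2.INTER_CUBIC)[:590,:790]
cv2.imwrite('pics/w7c.png',c)
E
```

```text
251 141 414 271 [0.5354 0.0187 0.2036]
```

View pics/w7c.png

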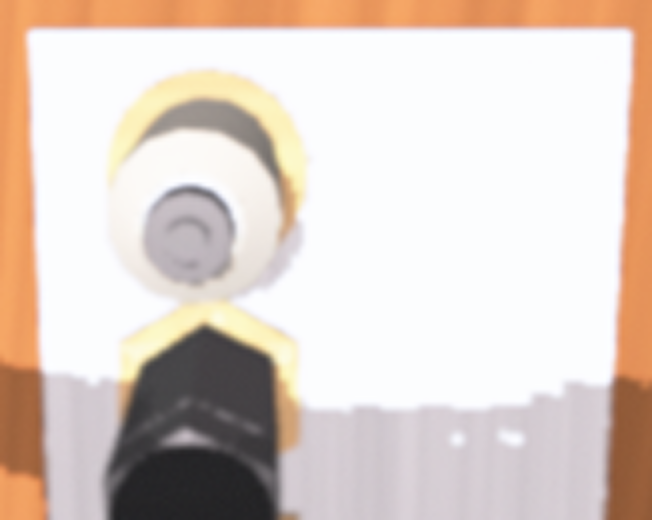

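The crop shows the bottle on the round plate: cap centre (187,236), base rear edge (205,98), plate rear edge (207,70).

```bash
python3 - <<'E'
from h import *
a=np.load('w7.npy');m=dict(camera_matrix=a[:,:3],camera_from_world=a[:,3:])
f=lambda u,v,z:at(m,((u+.5)/4+251-.5,(v+.5)/4+141-.5),z)
R=np.radians(6.2);L=lambda p:np.array([[np.cos(R),np.sin(R)],[-np.sin(R),np.cos(R)]])@(p[:2]-np.array([.5232,-.0165]))*1000
print('cap',L(f(187,236,.106)),'base rear',L(f(207,98,.008)),'plate rear',L(f(207,70,.008)),'LR',L(f(108,165,.008)),L(f(306,165,.008)))
print('can v',L(f(205,325,.008)),'hex v',L(f(206,302,.008)))
t=snapshot('top')
cv2.imwrite('pics/end.png',np.vstack([cv2.resize(t[150:330,120:400],None,fx=2,fy=2)[:300],cv2.resize(snapshot('side')[150:330,160:420],(560,280))]))
E
```

```text
cap [-0.1855 57.6628] base rear [-0.0328 73.7975] plate rear [ 0.0392 80.4523] LR [-24.3679  57.6279] [23.9566 57.6205]
can v [-1.1432 17.518 ] hex v [-0.8277 23.4163]
```

View pics/end.png

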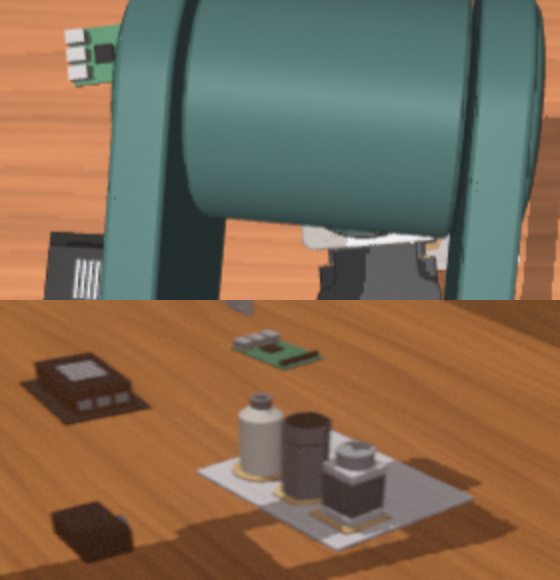

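The final view shows all three upright on their own plates, the case on the pad and the board untouched. The bottle is centred to about 0.5 mm, so I'm handing in.

```bash
python3 -c "
from bench import *
print(close_job())"
```

```text
the job is handed in; nothing more can be done
None
```

The job is handed in at about 58 s of the 125 s limit: the case lies flat and square on the pad, and the motor, bottle and canister stand upright on their own plates, all centred to about 1 mm by camera; my first motor grasp failed because the fingertips sit about 34 mm higher than specified, and I briefly held it by the gearbox on the next try, but it stayed upright.

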